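# Change the roll holder over and hold it open for the new roll

### The job

Change the bench roll holder over to small-core rolls: pull the remaining snap-fit core adapter straight off the fixed hub and set it down gently in the wooden parts tray with its twin. Then draw the spring-loaded sliding cheek out until its pointer lines up with the marker on the scale and keep holding it there with the fingers, so that the new roll can be dropped in: finish while holding it. Do not shift the marker or disturb the other things on the bench.

Things in the scene. Friction and masses are not known exactly. Their poses are not given: they have to be found in the camera images.
- stand: Bench roll holder, fixed: grey base 140 (x) x 300 (y) x 16 mm, origin mid-underside, z up. Fixed cheek at its +y end: inner face at y = 108 mm, flange radius 36 mm, top 111 mm high. Its steel hub, 25 mm diameter, sticks out 16 mm to -y, axis along y at x = 0, 75 mm high. Sliding cheek opens to -y. Tear bar 34 mm high at x = -66 mm; scale at x = +58 mm; guide rods, top 36 mm high, at x = +-28 mm.
- hub_tip (a point): Middle of the free end of the fixed hub, 75 mm above the bench. Axes as stand.
- adapter: White core adapter, eight-sided sleeve: 38.4 mm across flats (at +-x, +-z), 26 mm long along its y, about 35 g, origin in its middle. It starts on the fixed hub against the fixed cheek, its y along the stand's y, held by spring balls in a groove: pulls off with roughly 7 to 12 N along the stand's -y; clear of the hub after 20 mm (about 30 mm free from it to the closed sliding cheek's hub).
- slide (a joint): Opening of the sliding cheek in m: 0 closed (75 mm between the cheeks), to 0.09, growing towards the stand's -y. A spring always draws it shut, with about 7 N when closed and 11 N at 0.08: it returns when let go.
- tab (a point): Middle of the top edge of the finger tab on the sliding cheek, 131 mm above the bench. The tab is an upright plate 12 mm thick (y), 36 mm wide (x), standing 20 mm above the cheek's round flange (radius 36 mm, also 12 mm thick, flush with the tab). Moves with the cheek; axes as stand.
- pointer (a point): Tip of the small steel pointer at the foot of the sliding cheek, 51 mm from the stand's middle line on the +x side, 22 mm above the bench. In the stand's y it lies level with the middle of the tab. Axes as stand.
- mark (a point): Tip of the width marker (brass block 16 mm wide, 38 mm high with its thumb screw) clamped on the scale, 52 mm from the stand's middle line on the +x side. The cheek is at the mark when pointer and mark have the same y in the stand's frame, tip to tip. Axes as stand.
- width_marker (a joint): Place of the marker on the scale in m: the cheek's pointer meets it when joint slide has the same value.
- tray: Open wooden parts tray, 150 (x) x 200 (y) x 28 mm high, walls and floor 4 mm, origin in the middle of its underside; does not move.
- twin: The other core adapter, same shape and size as the first, already lying in the tray; origin in its middle, its y axis along the sleeve.
- jar: White glue jar, 56 mm diameter, 68 mm high, on the bench, origin under its middle. A bystander.
- tape_roll: Roll of tape lying flat, 80 mm diameter, 24 mm high, origin under its middle. A bystander.
- scissors: Scissors with red handles lying flat, about 155 mm long along their y axis, 10 mm high, origin near the pivot. A bystander.
There are look-alikes about, which are no part of the job. What is shaped like the twin but green or turquoise is not meant. What is meant by the tray is not yellow, and is the smaller of those in its own colour.

How it is judged:
On the way, in this order (a step that is already met when the one before it is completed fails the run):
1. the adapter is off the hub and lies released and at rest in the tray (x of adapter in the frame of tray between -0.072 and 0.072 m and y of adapter in the frame of tray between -0.097 and 0.097 m and height (world z) of adapter below 0.035 m and linear speed of adapter below 0.03 m/s and contact force between the fingers and adapter below 0.05 N), for 0.2 s.
2. the fingers hold the sliding cheek out at the mark (y of pointer in the frame of mark between -0.005 and 0.005 m and contact force between the fingers and slide above 3 N), for 0.3 s.
At the end, for the whole second after the job is handed in: The fingers hold the sliding cheek (more than 3 N on it) still, its pointer within 5 mm of the marker along the scale, nothing else leaning on the roll holder, and the adapter lies at rest inside the tray (its middle below 35 mm), through the last second (all of step 2 and velocity of joint slide between -0.01 and 0.01 m/s and x of adapter in the frame of tray between -0.072 and 0.072 m and y of adapter in the frame of tray between -0.097 and 0.097 m and height (world z) of adapter below 0.035 m and linear speed of adapter below 0.03 m/s and contact force between each of adapter, twin, jar, tape_roll, scissors and stand below 0.1 N); the arm keeps its last pose, push and grip.
It fails at once if the adapter is dropped or flung (faster than 0.8 m/s with no finger on it) (linear speed of adapter above 0.8 m/s and contact force between the fingers and adapter below 0.01 N).
It fails at once if the width marker is shifted by more than 3 mm (distance of mark from where it was at the start of the episode above 0.003 m).
It fails at once if the twin leaves the tray (horizontal distance between twin and tray above 0.125 m or height (world z) of twin above 0.06 m).
It fails at once if jar, tape roll or scissors are pushed by more than 30 mm (distance of any of jar, tape_roll, scissors from where it was at the start of the episode above 0.03 m).
It also fails if it takes over 48 s, if anything falls off the work surface, if the arm or the gripper's body presses on something with over 40 N, if the wrist force passes 120 N, or if a joint passes its speed limit or range.

### The arm

A 6-joint arm with a two-finger parallel gripper is mounted at the origin on the work surface. World frame = base frame: x ahead of the robot, y to its left, z up, the work surface at z = 0. Lengths are in m, angles in rad, forces in N, time in s.
With the tool pointing down it reaches from about 0.35 to 0.975 m from the base axis. Payload 4.9 kg.
Tool frame: the origin (TCP) lies midway between the tips of the shut fingers; the grasp point (between the pads) lies 19 mm behind it; z points along the fingers, y is the line along which they close (so a half turn about z gives the same grasp; the last joint's range is limited). The gripper opens to 85 mm and grips with 20 to 120 N. Pads are 22 mm wide; open, the fingers measure 114 mm over their backs; the gripper's body (76 mm by 85 mm) begins 54 mm behind the grasp point. The pads swing forward as they close: fully open they stand 13 mm farther back than shut.
Start: joints at [-1.399, 0.053, 1.613, -0, 1.476, -0.119], TCP at [0.179, -0.599, 0.231] pointing down, gripper open.
Joint ranges: [-3.01, 3.01], [-1.01, 2.22], [0.06, 2.58], [-1.02, 4.17], [0.09, 2.62], [-3.14, 3.14]. Speed limits (rad/s): [2.57, 2.57, 3.14, 3.14, 3.14, 3.14].

### API

Orientations are given as a rotation vector (axis times angle).
In Python, from station import ctrl gives the robot as it stands.
- The arm moves only by the shell command python3 -m handwheel 'ROWS' [FORCE]. ROWS is JSON, a list of rows, each an object with "gripper": the gripper command: -1 is fully open, 1 is shut, values between are in proportion; "offset": the shift along the tool's x, y, z in mm, a list of three; "rotation": the turn, a rotation vector about the tool's x, y, z in rad, a list of three. A call has exactly 8 rows; each row is the pose to reach, as a shift and turn from the pose commanded when the call began, along the tool's axes at that moment; what a row does not reach only later rows make up. A row lasts 1/8 s, in which the tool goes at most 62.5 mm and 10.7 degrees, less where a joint would pass 70% of its speed; a pose out of reach is approached as far as the arm can. A call with a gripper value outside its range is refused whole. The fingers move at their own pace and stop on an object; FORCE is the grip in N (left out, the last holds). Time passes only in rows, so rows that repeat a pose let the fingers close, or fill a call up. It gives the time, the measured TCP pose, the force, the opening and the grip force at its end, in the units of the state.
- ctrl.get_obs(): the state, without advancing time (a new reading comes with each control period).
- ctrl.get_image(name): name is "side" or "top"; returns a dict with "image" (420x560x3 uint8, red, green, blue), "fovy" (degrees; the focal length in pixels is half the picture's height over the tangent of half this angle, whatever the lens; pixels are square), "cx", "cy" (the principal point, pixels), "xyz" and "attitude" of the camera in the world. Camera axes: x right, y up, looking along -z (the intrinsics and any distortion apply to the point x, -y, -z); pixel columns grow to the right and rows downward; lengths in m; the calibration is good to about 2 mm. A picture is of the moment at which its call begins. There is no depth.
- ctrl.finish_job(): hands the job in; it is judged then, once.
The state is a dict: "t": time; "q": joint angles; "dq": joint speeds; "effort": joint torques, N m; "tool_pos": TCP position; "tool_rot": TCP orientation; "contact_force": force on the tool from outside, world axes, zero at the start; "wrist_torque": the same for the moment, N m; "opening": finger opening in m; "grip_force": force on a finger pad.
Only numpy, scipy, OpenCV 4.12 (cv2) and the standard library are available. Lean on these libraries where they do the work, as an engineer would, in place of code of your own. Each camera call takes 0.05 s, during which the arm holds its last target. There are 200 camera calls.

## Working session

There is one attempt and no reset: what is moved stays moved. The work goes in short steps, Python scripts to look and compute and a shell command to move; the robot and the scene stay as the last step left them, time stands still between calls to the robot, and variables do not carry over. Pictures are saved under pics/ and viewed, at most 10 in all, crops included, and the job is handed in when it is done.

```bash
ls; mkdir -p pics
python3 - <<'E'
from station import ctrl
import cv2
for n in("side","top"):
    d=ctrl.get_image(n); cv2.imwrite(f"pics/{n}0.png",d["image"][:,:,::-1])
    print({k:v for k,v in d.items() if k!="image"})
print(ctrl.get_obs())
E
```

```text
pics
{'fovy': 49.20832824292938, 'cx': 280.2997646617674, 'cy': 207.16110858407598, 'xyz': array([0.32290564, 1.04542605, 1.04158034]), 'attitude': array([ 0.08054623, -1.17617019, -2.75913535])}
{'fovy': 46.70305459372104, 'cx': 284.2788613339916, 'cy': 214.2316680646339, 'xyz': array([0.34719264, 0.10335615, 1.83907062]), 'attitude': array([ 0.0392115 , -0.05433132, -1.59493235])}
{'t': 0.1, 'q': array([-1.39902566e+00,  5.33203402e-02,  1.61416899e+00,  2.25993276e-05,
        1.47599502e+00, -1.18999989e-01]), 'dq': array([ 0.00159697, -0.003812  , -0.00287632,  0.00029014, -0.00069117,
        0.00036459]), 'effort': array([-6.41683570e-06, -3.94905925e+01, -3.71363783e+01, -9.68562676e-05,
        3.93556460e-03,  1.51488268e-05]), 'tool_pos': array([ 0.17909053, -0.59820013,  0.23016032]), 'tool_rot': array([-3.10657816e+00, -4.54856753e-01,  4.30441585e-05]), 'contact_force': array([ 0.2218946 , -0.68435614, -0.06294614]), 'wrist_torque': array([ 0.03322172,  0.01949897, -0.03328004]), 'grip_force': 0.0, 'opening': 0.08557958695129532}
```

View pics/top0.png

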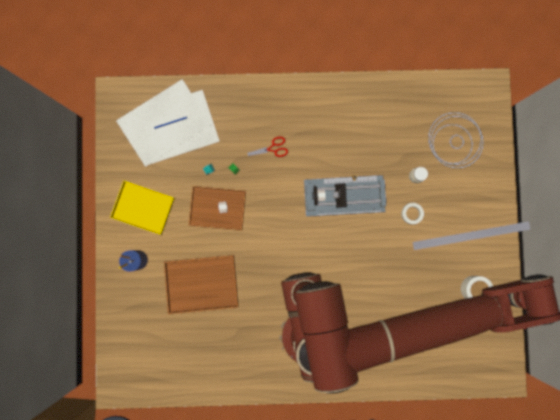

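View pics/side0.png

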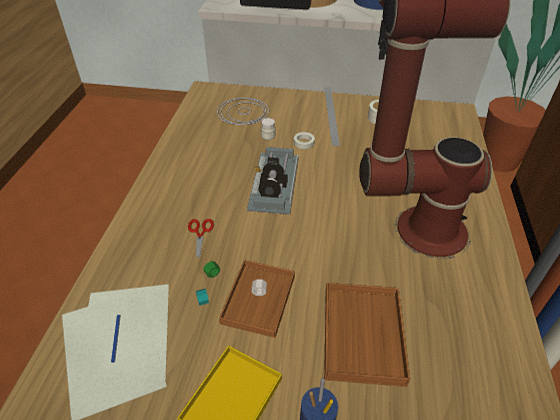

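The top picture shows the stand at about (345,196), with the adapter at its left (+y) end. There are two wooden trays: the small one at (218,208) has a white twin at (223,207), and the large one is at (202,284). There is also a yellow tray at (143,208). The small wooden tray fits, because it is the smaller of its colour and holds the white twin. The green (234,169) and turquoise (209,169) sleeves are look-alikes. I'll enlarge the stand and tray to confirm.

```bash
cat > h.py <<'E'
import numpy as np, cv2
from station import ctrl
from scipy.spatial.transform import Rotation as R
def f(d): return 210/np.tan(np.radians(d["fovy"]/2))
def ray(d,u,v,z):
    r=R.from_rotvec(d["attitude"]).apply([(u-d["cx"])/f(d),-(v-d["cy"])/f(d),-1]); return d["xyz"]+r*(z-d["xyz"][2])/r[2]
def pix(d,p):
    c=R.from_rotvec(d["attitude"]).inv().apply(np.array(p)-d["xyz"]); return np.array([d["cx"]+f(d)*c[0]/-c[2],d["cy"]+f(d)*c[1]/c[2]])
E
python3 - <<'E'
from h import *
d=ctrl.get_image("top"); I=d["image"][:,:,::-1]
a=cv2.resize(I[170:225,298:393],None,fx=8,fy=8,interpolation=cv2.INTER_CUBIC)[:,:760]
s=ctrl.get_image("side"); J=s["image"][:,:,::-1]
b=cv2.resize(I[180:235,183:278],None,fx=3,fy=3,interpolation=cv2.INTER_CUBIC)
c=cv2.resize(J[140:220,240:310],None,fx=2,fy=2,interpolation=cv2.INTER_CUBIC)
o=np.zeros((605,760,3),np.uint8); o[:440]=a; o[440:605,:285]=b; o[440:600,300:440]=c
cv2.imwrite("pics/c1.png",o[:600])
E
```

```text
(no output)
```

View pics/c1.png

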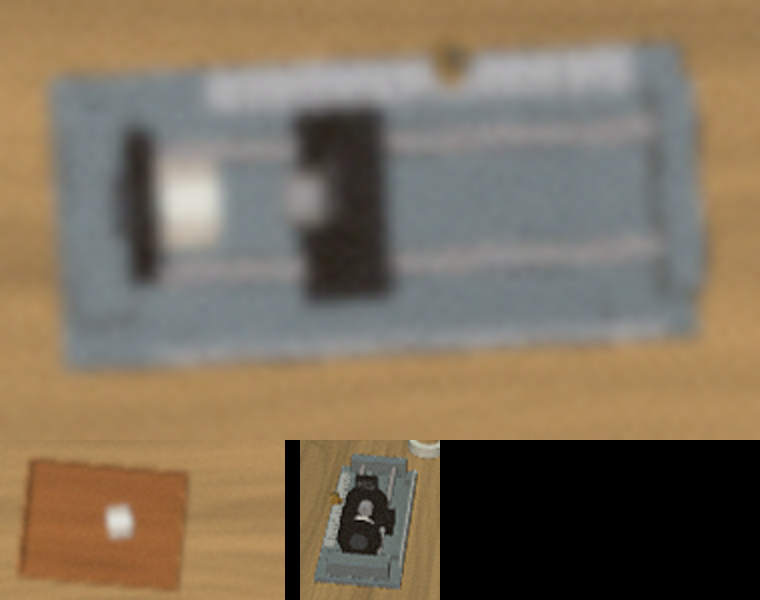

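The crop confirms the small brown tray with one white sleeve in it at (119,521). On the stand, the white adapter is at u 160–223, v 150–248, and the brass marker is at (452,62). Next I'll fit the poses.

```bash
cat > fit.py <<'E'
from h import *
from scipy.optimize import least_squares
d=ctrl.get_image("top"); s=ctrl.get_image("side")
def T(p,l): c,k=np.cos(p[2]),np.sin(p[2]); return np.array([p[0]+c*l[0]-k*l[1],p[1]+k*l[0]+c*l[1],l[2]])
def fit(obs,p0):
    r=least_squares(lambda p:np.ravel([pix(d,T(p,l))-uv for l,uv in obs]),p0); print(r.x.round(4),"res px",r.fun.round(1)); return r.x
A=lambda u,v:np.array([298+u/8,170+v/8]); B=lambda u,v:np.array([183+u/3,180+(v-440)/3])
st=fit([((.07,.15,.016),A(50,77)),((-.07,.15,.016),A(68,370)),((.07,-.15,.016),A(688,43)),((-.07,-.15,.016),A(698,333))],[.4,.0,0])
tr=fit([((.075,.1,.028),B(30,460)),((.075,-.1,.028),B(188,473)),((-.075,-.1,.028),B(180,590)),((-.075,.1,.028),B(20,577))],[.4,.3,0])
ad=ray(d,*A(191,199),.09); print("adapter",ad,"expected",T(st,(0,.095,.09)))
m=ray(d,*A(452,62),.034); w=m-[*st[:2],0]; c,k=np.cos(st[2]),np.sin(st[2]); print("marker local",c*w[0]+k*w[1],-k*w[0]+c*w[1])
print("twin",ray(d,*B(119,521),.03))
print("tab",T(st,(0,.108-.075-.006,.131)))
J=s["image"][:,:,::-1].copy(); x0,y0=220,130; J=cv2.resize(J[y0:y0+100,x0:x0+110],None,fx=6,fy=6,interpolation=cv2.INTER_CUBIC)
for l in [(.07,.15,.016),(-.07,.15,.016),(.07,-.15,.016),(-.07,-.15,.016),(0,.108,.111),(0,.027,.131),(0,.082,.094),(0,.108,.094)]:
    u=(pix(s,T(st,l))-[x0,y0]+.5)*6; cv2.circle(J,tuple(int(i) for i in u),3,(0,0,255),-1)
cv2.imwrite("pics/s1.png",J)
E
python3 fit.py
```

```text
[ 0.5197 -0.1461  0.0291] res px [ 0.  -0.3 -0.1  0.1 -0.5 -0.2  0.7  0.4]
[ 0.4828  0.3317 -0.1015] res px [-0.2 -0.4  0.6 -0.6 -0.   0.4 -0.4  0.6]
adapter [ 0.51764342 -0.05228552  0.09      ] expected [ 0.51697222 -0.05112     0.09      ]
marker local 0.06365410453378395 -0.036998990141582803
twin [0.48704665 0.31343437 0.03      ]
tab [ 0.51894993 -0.11909123  0.131     ]
```

View pics/s1.png

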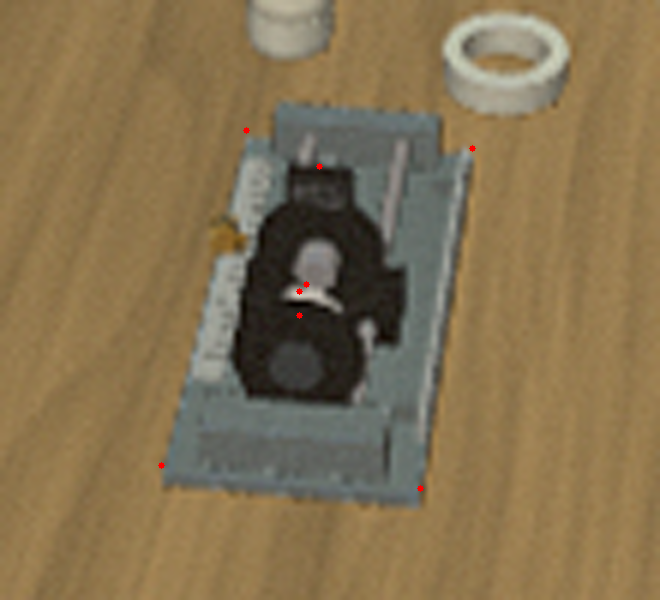

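The side overlay agrees to about a pixel, since the base's top edge sits on the dots. Stand pose is (0.520, -0.146, 0.029 rad) and tray is (0.483, 0.332, -0.10 rad). The adapter measurement is within 1.5 mm of where the stand puts it. Now I'll work out the approach.

```bash
cat > go.py <<'E'
# usage: go.py x y z yaw_of_tool_y(world) : offset / rotation in tool axes to a tool-down pose
import sys; from h import *
x,y,z,a=map(float,sys.argv[1:5]); o=ctrl.get_obs(); N=R.from_rotvec(o["tool_rot"])
best=None
for b in(a,a+np.pi):
    Y=np.array([np.cos(b),np.sin(b),0]); Z=np.array([0,0,-1.]); t=R.from_matrix(np.c_[np.cross(Y,Z),Y,Z])
    r=(N.inv()*t).as_rotvec(); print("rot",r.round(4))
print("off mm",(N.inv().apply(np.array([x,y,z])-o["tool_pos"])*1000).round(1),"q6",o["q"][5].round(2),"q1",o["q"][0].round(2))
E
python3 - <<'E'
import numpy as np
c,k=np.cos(.0291),np.sin(.0291)
for n,l in (("adapter",(0,.0935)),("tab",(0,.027))): print(n,.5197+c*l[0]-k*l[1],-.1461+k*l[0]+c*l[1])
c,k=np.cos(-.1015),np.sin(-.1015)
for l in ((0,.05),): print("drop",.4828+c*l[0]-k*l[1],.3317+k*l[0]+c*l[1])
E
python3 go.py .517 -.0525 .18 .0291
```

```text
adapter 0.5169795339909061 -0.05263958557392674
tab 0.5189144108850745 -0.11911143112829971
drop 0.4878662905011241 0.3814426647914868
rot [-5.0000e-04 -6.0000e-04 -1.3091e+00]
rot [-6.0000e-04  6.0000e-04  1.8325e+00]
off mm [ 480.2 -426.2   51.2] q6 -0.12 q1 -1.4
```

```bash
python3 -m handwheel '[{"gripper":-1,"offset":[44,-39,0],"rotation":[0,0,-0.16]},{"gripper":-1,"offset":[88,-78,0],"rotation":[0,0,-0.32]},{"gripper":-1,"offset":[132,-117,0],"rotation":[0,0,-0.48]},{"gripper":-1,"offset":[176,-156,0],"rotation":[0,0,-0.64]},{"gripper":-1,"offset":[220,-195,0],"rotation":[0,0,-0.8]},{"gripper":-1,"offset":[264,-234,0],"rotation":[0,0,-0.96]},{"gripper":-1,"offset":[308,-273,0],"rotation":[0,0,-1.12]},{"gripper":-1,"offset":[352,-312,0],"rotation":[0,0,-1.28]}]' 40; python3 go.py .517 -.0525 .15 .0291
```

```text
t: 1.3
tool_pos: [0.4277, -0.1972, 0.2316]
tool_rot: [2.215, 2.226, 0.0]
contact_force: [0.8, -0.3, 0.3]
opening: 0.0855
grip_force: 0.0
rot [ 0.0009  0.0006 -0.0241]
rot [ 1.0000e-03 -1.5000e-03  3.1175e+00]
off mm [144.3  90.   81.6] q6 -0.6 q1 -0.59
```

```bash
python3 -m handwheel '[{"gripper":-1,"offset":[36,22,10],"rotation":[0,0,-0.01]},{"gripper":-1,"offset":[72,45,20],"rotation":[0,0,-0.024]},{"gripper":-1,"offset":[108,67,30],"rotation":[0,0,-0.024]},{"gripper":-1,"offset":[144,90,40],"rotation":[0,0,-0.024]},{"gripper":-1,"offset":[144,90,60],"rotation":[0,0,-0.024]},{"gripper":-1,"offset":[144,90,80],"rotation":[0,0,-0.024]},{"gripper":-1,"offset":[144,90,80],"rotation":[0,0,-0.024]},{"gripper":-1,"offset":[144,90,80],"rotation":[0,0,-0.024]}]' 40; python3 go.py .517 -.0525 .061 .0291
python3 - <<'E'
from h import *
s=ctrl.get_image("side"); d=ctrl.get_image("top")
a=cv2.resize(s["image"][100:220,210:330,::-1],None,fx=4.5,fy=4.5,interpolation=cv2.INTER_CUBIC)
cv2.imwrite("pics/a1.png",a)
E
```

```text
t: 2.3
tool_pos: [0.5168, -0.0558, 0.1515]
tool_rot: [2.196, 2.246, 0.0]
contact_force: [-0.5, 0.8, -0.4]
opening: 0.0855
grip_force: 0.0
rot [ 0.0003  0.0002 -0.0066]
rot [ 3.000e-04 -4.000e-04  3.135e+00]
off mm [ 3.3  0.2 90.5] q6 -0.27 q1 -0.25
```

View pics/a1.png

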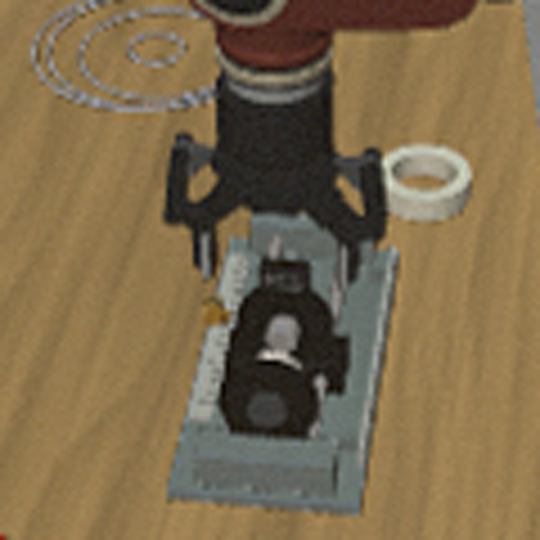

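The side crop shows the open fingers straddling the stand line, on either side of the adapter. I'll lower in two stages.

```bash
python3 -m handwheel '[{"gripper":-1,"offset":[0,0,15],"rotation":[0,0,0]},{"gripper":-1,"offset":[0,0,30],"rotation":[0,0,0]},{"gripper":-1,"offset":[0,0,45],"rotation":[0,0,0]},{"gripper":-1,"offset":[0,0,60],"rotation":[0,0,0]},{"gripper":-1,"offset":[0,0,75],"rotation":[0,0,0]},{"gripper":-1,"offset":[0,0,80],"rotation":[0,0,0]},{"gripper":-1,"offset":[0,0,80],"rotation":[0,0,0]},{"gripper":-1,"offset":[0,0,80],"rotation":[0,0,0]}]' 40; python3 go.py .517 -.0525 .061 .0291
```

```text
t: 3.4
tool_pos: [0.5175, -0.0551, 0.072]
tool_rot: [2.194, 2.247, 0.001]
contact_force: [-0.3, -0.4, 0.2]
opening: 0.085
grip_force: 0.0
rot [ 0.0013  0.0004 -0.0051]
rot [ 6.0000e-04 -2.0000e-03  3.1365e+00]
off mm [ 2.6 -0.5 11. ] q6 -0.27 q1 -0.25
```

```bash
python3 -m handwheel '[{"gripper":-1,"offset":[2,0,6],"rotation":[0,0,-0.005]},{"gripper":-1,"offset":[2,0,11],"rotation":[0,0,-0.005]},{"gripper":0.1,"offset":[2,0,11],"rotation":[0,0,-0.005]},{"gripper":0.5,"offset":[2,0,11],"rotation":[0,0,-0.005]},{"gripper":1,"offset":[2,0,11],"rotation":[0,0,-0.005]},{"gripper":1,"offset":[2,0,11],"rotation":[0,0,-0.005]},{"gripper":1,"offset":[2,0,11],"rotation":[0,0,-0.005]},{"gripper":1,"offset":[2,0,11],"rotation":[0,0,-0.005]}]' 60
```

```text
t: 4.4
tool_pos: [0.5182, -0.0533, 0.0612]
tool_rot: [2.187, 2.251, 0.003]
contact_force: [5.2, -2.0, 1.3]
opening: 0.0372
grip_force: 62.6
```

Gripped at 37 mm. Now I'll pull straight along the stand's -y.

```bash
python3 -m handwheel '[{"gripper":1,"offset":[-3,0.5,0],"rotation":[0,0,0]},{"gripper":1,"offset":[-6,0.5,0],"rotation":[0,0,0]},{"gripper":1,"offset":[-9,0.5,0],"rotation":[0,0,0]},{"gripper":1,"offset":[-13,0.5,0],"rotation":[0,0,0]},{"gripper":1,"offset":[-17,0.5,0],"rotation":[0,0,0]},{"gripper":1,"offset":[-21,0.5,0],"rotation":[0,0,0]},{"gripper":1,"offset":[-25,0.5,0],"rotation":[0,0,0]},{"gripper":1,"offset":[-25,0.5,0],"rotation":[0,0,0]}]' 60
```

```text
t: 5.4
tool_pos: [0.5177, -0.0783, 0.06]
tool_rot: [-2.189, -2.252, 0.001]
contact_force: [0.3, 0.3, -0.5]
opening: 0.0371
grip_force: 62.4
```

```bash
python3 -m handwheel '[{"gripper":1,"offset":[0,0,-10],"rotation":[0,0,0]},{"gripper":1,"offset":[0,0,-30],"rotation":[0,0,0]},{"gripper":1,"offset":[0,0,-55],"rotation":[0,0,0]},{"gripper":1,"offset":[0,0,-85],"rotation":[0,0,0]},{"gripper":1,"offset":[0,0,-115],"rotation":[0,0,0]},{"gripper":1,"offset":[0,0,-120],"rotation":[0,0,0]},{"gripper":1,"offset":[0,0,-120],"rotation":[0,0,0]},{"gripper":1,"offset":[0,0,-120],"rotation":[0,0,0]}]' 60; python3 go.py .488 .3815 .10 -.1015
python3 - <<'E'
from h import *
d=ctrl.get_image("top");s=ctrl.get_image("side")
o=ctrl.get_obs(); print(pix(d,o["tool_pos"]))
a=cv2.resize(d["image"][150:250,270:400,::-1],None,fx=4,fy=4,interpolation=cv2.INTER_CUBIC)
b=cv2.resize(s["image"][80:205,225:290,::-1],None,fx=3.2,fy=3.2,interpolation=cv2.INTER_CUBIC)
o=np.zeros((400,730,3),np.uint8);o[:,:520]=a;o[:,520:728]=b
cv2.imwrite("pics/p1.png",o)
E
```

```text
t: 6.4
tool_pos: [0.5172, -0.0776, 0.1786]
tool_rot: [-2.187, -2.252, 0.002]
contact_force: [-0.1, -0.5, -0.5]
opening: 0.0371
grip_force: 62.4
rot [-0.0028 -0.0008  0.1305]
rot [ 1.1000e-03 -4.2000e-03 -3.0111e+00]
off mm [459.7 -15.6  79. ] q6 -0.32 q1 -0.29
[331.48051028 192.23442481]
```

View pics/p1.png

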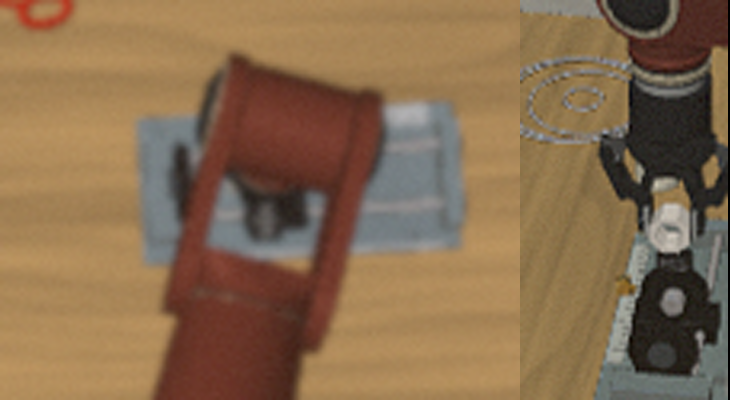

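The side view at (670,228) shows the white adapter held in the fingers and the hub bare. Now I'll carry it to the tray.

```bash
python3 -m handwheel '[{"gripper":1,"offset":[40,-2,0],"rotation":[0,0,0.02]},{"gripper":1,"offset":[95,-4,0],"rotation":[0,0,0.04]},{"gripper":1,"offset":[150,-6,0],"rotation":[0,0,0.06]},{"gripper":1,"offset":[205,-8,0],"rotation":[0,0,0.08]},{"gripper":1,"offset":[260,-10,0],"rotation":[0,0,0.1]},{"gripper":1,"offset":[315,-12,0],"rotation":[0,0,0.13]},{"gripper":1,"offset":[370,-14,0],"rotation":[0,0,0.13]},{"gripper":1,"offset":[425,-15,0],"rotation":[0,0,0.13]}]' 60 >/dev/null;  python3 -m handwheel '[{"gripper":1,"offset":[34,-4,10],"rotation":[0,0,0]},{"gripper":1,"offset":[34,-4,30],"rotation":[0,0,0]},{"gripper":1,"offset":[34,-4,60],"rotation":[0,0,0]},{"gripper":1,"offset":[34,-4,90],"rotation":[0,0,0]},{"gripper":1,"offset":[34,-4,110],"rotation":[0,0,0]},{"gripper":1,"offset":[34,-4,110],"rotation":[0,0,0]},{"gripper":1,"offset":[34,-4,110],"rotation":[0,0,0]},{"gripper":1,"offset":[34,-4,110],"rotation":[0,0,0]}]' 60; python3 go.py .488 .3815 .013 -.1015
python3 - <<'E'
from h import *
d=ctrl.get_image("top");s=ctrl.get_image("side")
a=cv2.resize(d["image"][160:260,170:260,::-1],None,fx=4,fy=4,interpolation=cv2.INTER_CUBIC)
b=cv2.resize(s["image"][240:340,210:310,::-1],None,fx=4,fy=4,interpolation=cv2.INTER_CUBIC)
cv2.imwrite("pics/q1.png",np.hstack([a,b]))
E
```

```text
t: 8.5
tool_pos: [0.4914, 0.3813, 0.0721]
tool_rot: [2.33, 2.106, 0.005]
contact_force: [-0.2, 0.1, 0.9]
opening: 0.0372
grip_force: 62.4
rot [ 0.0024 -0.0018  0.0004]
rot [ 2.8000e-03  3.8000e-03 -3.1412e+00]
off mm [-0.2 -3.5 59.1] q6 0.64 q1 0.54
```

View pics/q1.png

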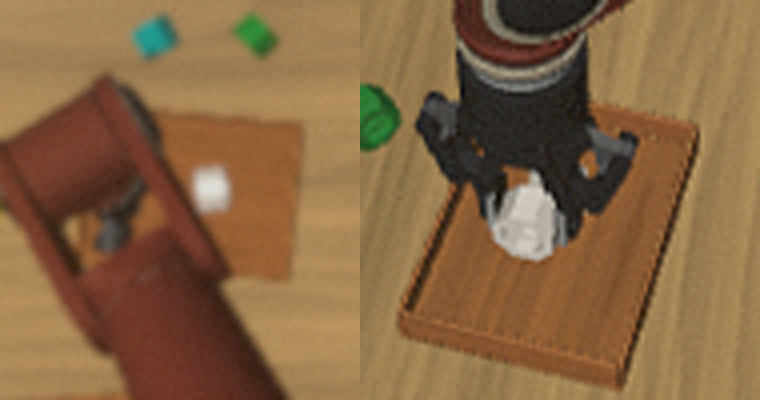

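The side view shows the adapter held over the far part of the tray, and the top view shows the twin at (212,189) well clear. Lowering.

```bash
python3 -m handwheel '[{"gripper":1,"offset":[0,-2,15],"rotation":[0,0,0]},{"gripper":1,"offset":[0,-3,30],"rotation":[0,0,0]},{"gripper":1,"offset":[0,-3,42],"rotation":[0,0,0]},{"gripper":1,"offset":[0,-3,50],"rotation":[0,0,0]},{"gripper":1,"offset":[0,-3,55],"rotation":[0,0,0]},{"gripper":1,"offset":[0,-3,58],"rotation":[0,0,0]},{"gripper":1,"offset":[0,-3,60],"rotation":[0,0,0]},{"gripper":1,"offset":[0,-3,60],"rotation":[0,0,0]}]' 60
```

```text
t: 9.6
tool_pos: [0.4876, 0.3812, 0.0107]
tool_rot: [2.331, 2.106, 0.001]
contact_force: [-0.0, -0.6, 0.2]
opening: 0.0368
grip_force: 62.4
```

```bash
python3 -m handwheel '[{"gripper":1,"offset":[0,0,0.5],"rotation":[0,0,0]},{"gripper":1,"offset":[0,0,1],"rotation":[0,0,0]},{"gripper":1,"offset":[0,0,1],"rotation":[0,0,0]},{"gripper":1,"offset":[0,0,1.5],"rotation":[0,0,0]},{"gripper":1,"offset":[0,0,1.5],"rotation":[0,0,0]},{"gripper":1,"offset":[0,0,1.5],"rotation":[0,0,0]},{"gripper":1,"offset":[0,0,1.5],"rotation":[0,0,0]},{"gripper":1,"offset":[0,0,1.5],"rotation":[0,0,0]}]' 20
```

```text
t: 10.6
tool_pos: [0.4877, 0.3813, 0.0104]
tool_rot: [2.331, 2.106, 0.001]
contact_force: [-3.6, -2.1, 8.2]
opening: 0.0373
grip_force: 63.5
```

Contact with the floor at 8 N. Release and lift.

```bash
python3 -m handwheel '[{"gripper":0.0,"offset":[0,0,-0.5],"rotation":[0,0,0]},{"gripper":-0.2,"offset":[0,0,-0.5],"rotation":[0,0,0]},{"gripper":-0.5,"offset":[0,0,-0.5],"rotation":[0,0,0]},{"gripper":-0.5,"offset":[0,0,-0.5],"rotation":[0,0,0]},{"gripper":-0.5,"offset":[0,0,-10],"rotation":[0,0,0]},{"gripper":-0.5,"offset":[0,0,-40],"rotation":[0,0,0]},{"gripper":-0.5,"offset":[0,0,-90],"rotation":[0,0,0]},{"gripper":-0.5,"offset":[0,0,-150],"rotation":[0,0,0]}]' 60; python3 go.py .5189 -.1191 .19 1.6;  python3 - <<'E'
from h import *
d=ctrl.get_image("top");s=ctrl.get_image("side")
a=cv2.resize(d["image"][160:260,170:260,::-1],None,fx=4,fy=4,interpolation=cv2.INTER_CUBIC)
b=cv2.resize(s["image"][240:340,210:310,::-1],None,fx=4,fy=4,interpolation=cv2.INTER_CUBIC)
cv2.imwrite("pics/r1.png",np.hstack([a,b]))
E
```

```text
t: 11.6
tool_pos: [0.4865, 0.3805, 0.1597]
tool_rot: [-2.33, -2.106, 0.003]
contact_force: [-0.3, -0.6, 0.4]
opening: 0.064
grip_force: 0.0
rot [-2.200e-03 -5.000e-04 -1.701e+00]
rot [-4.0000e-04  2.1000e-03  1.4406e+00]
off mm [-493.9   82.5  -29.8] q6 0.64 q1 0.54
```

View pics/r1.png

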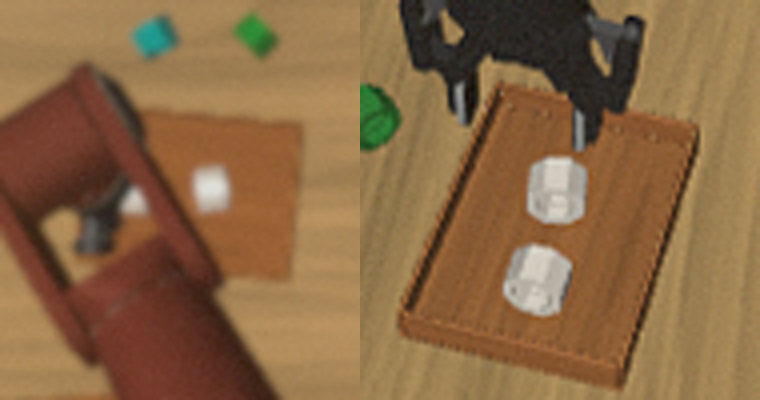

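Both white sleeves lie flat in the tray, the adapter at (537,280) and the twin at (557,190) in the crop. Next is the tab.

```bash
python3 -m handwheel '[{"gripper":-0.5,"offset":[-50,8,-15],"rotation":[0,0,0.17]},{"gripper":-0.5,"offset":[-108,18,-30],"rotation":[0,0,0.34]},{"gripper":-0.5,"offset":[-166,28,-30],"rotation":[0,0,0.52]},{"gripper":-0.5,"offset":[-224,38,-30],"rotation":[0,0,0.7]},{"gripper":-0.5,"offset":[-282,48,-30],"rotation":[0,0,0.88]},{"gripper":-0.5,"offset":[-340,58,-30],"rotation":[0,0,1.06]},{"gripper":-0.5,"offset":[-398,68,-30],"rotation":[0,0,1.24]},{"gripper":-0.5,"offset":[-456,76,-30],"rotation":[0,0,1.42]}]' 60; python3 go.py .5189 -.1191 .19 1.6
```

```text
t: 12.7
tool_pos: [0.5169, -0.0822, 0.1893]
tool_rot: [3.141, 0.069, 0.002]
contact_force: [1.3, 1.4, -0.2]
opening: 0.0641
grip_force: 0.0
rot [ 2.000e-03  5.000e-04 -3.127e+00]
rot [ 0.0003 -0.0013  0.0146]
off mm [ 0.4 36.9 -0.6] q6 1.23 q1 -0.3
```

```bash
python3 -m handwheel '[{"gripper":-0.5,"offset":[0,20,0],"rotation":[0,0,0.015]},{"gripper":-0.5,"offset":[0,38,0],"rotation":[0,0,0.015]},{"gripper":-0.5,"offset":[0,38,20],"rotation":[0,0,0.015]},{"gripper":-0.5,"offset":[0,38,45],"rotation":[0,0,0.015]},{"gripper":-0.5,"offset":[0,38,65],"rotation":[0,0,0.015]},{"gripper":-0.5,"offset":[0,38,80],"rotation":[0,0,0.015]},{"gripper":-0.5,"offset":[0,38,85],"rotation":[0,0,0.015]},{"gripper":-0.5,"offset":[0,38,85],"rotation":[0,0,0.015]}]' 60; python3 go.py .5189 -.1191 .103 1.6
```

```text
t: 13.7
tool_pos: [0.5189, -0.1181, 0.1038]
tool_rot: [-3.141, -0.055, 0.0]
contact_force: [1.1, -0.4, 0.9]
opening: 0.0641
grip_force: 0.0
rot [-0.0000e+00 -1.0000e-04 -3.1357e+00]
rot [-0.      0.      0.0059]
off mm [-0.1  1.   0.8] q6 1.17 q1 -0.36
```

```bash
python3 -m handwheel '[{"gripper":0,"offset":[0,0,3],"rotation":[0,0,0.006]},{"gripper":0.5,"offset":[0,0,3],"rotation":[0,0,0.006]},{"gripper":1,"offset":[0,0,3],"rotation":[0,0,0.006]},{"gripper":1,"offset":[0,0,3],"rotation":[0,0,0.006]},{"gripper":1,"offset":[0,0,3],"rotation":[0,0,0.006]},{"gripper":1,"offset":[0,0,3],"rotation":[0,0,0.006]},{"gripper":1,"offset":[0,0,3],"rotation":[0,0,0.006]},{"gripper":1,"offset":[0,0,3],"rotation":[0,0,0.006]}]' 80
```

```text
t: 14.7
tool_pos: [0.519, -0.1167, 0.1015]
tool_rot: [-3.138, -0.046, -0.001]
contact_force: [-1.2, 6.6, 3.1]
opening: 0.0108
grip_force: 79.4
```

```bash
python3 -m handwheel '[{"gripper":1,"offset":[0,5,0],"rotation":[0,0,0]},{"gripper":1,"offset":[0,15,0],"rotation":[0,0,0]},{"gripper":1,"offset":[0,25,0],"rotation":[0,0,0]},{"gripper":1,"offset":[0,35,0],"rotation":[0,0,0]},{"gripper":1,"offset":[0,45,0],"rotation":[0,0,0]},{"gripper":1,"offset":[0,54,0],"rotation":[0,0,0]},{"gripper":1,"offset":[0,60,0],"rotation":[0,0,0]},{"gripper":1,"offset":[0,60,0],"rotation":[0,0,0]}]' 80
python3 - <<'E'
from h import *
d=ctrl.get_image("top");s=ctrl.get_image("side")
a=cv2.resize(d["image"][170:225,298:393,::-1],None,fx=8,fy=8,interpolation=cv2.INTER_CUBIC)[:,:390]
a=cv2.resize(d["image"][175:220,330:385,::-1],None,fx=8,fy=8,interpolation=cv2.INTER_CUBIC)
b=cv2.resize(s["image"][145:200,235:280,::-1],None,fx=8,fy=8,interpolation=cv2.INTER_CUBIC)
o=np.zeros((440,800,3),np.uint8);o[:360,:440]=a;o[:,440:800]=b
cv2.imwrite("pics/t1.png",o)
def T(l): c,k=np.cos(.0291),np.sin(.0291); return [.5197+c*l[0]-k*l[1],-.1461+k*l[0]+c*l[1],l[2]]
for y in(-.03,-.04): print((pix(s,T((.051,y,.022)))-[235,145]+.5)*8+[440,0],(pix(d,T((.051,y,.022)))-[330,175]+.5)*8)
E
```

```text
t: 15.7
tool_pos: [0.5208, -0.1763, 0.1016]
tool_rot: [-3.137, -0.045, -0.001]
contact_force: [-0.9, 10.2, 5.0]
opening: 0.0106
grip_force: 79.6
[649.43033833 211.70090324] [182.98724319  56.9839519 ]
[652.89675218 197.33184748] [204.18272929  55.86613226]
```

View pics/t1.png

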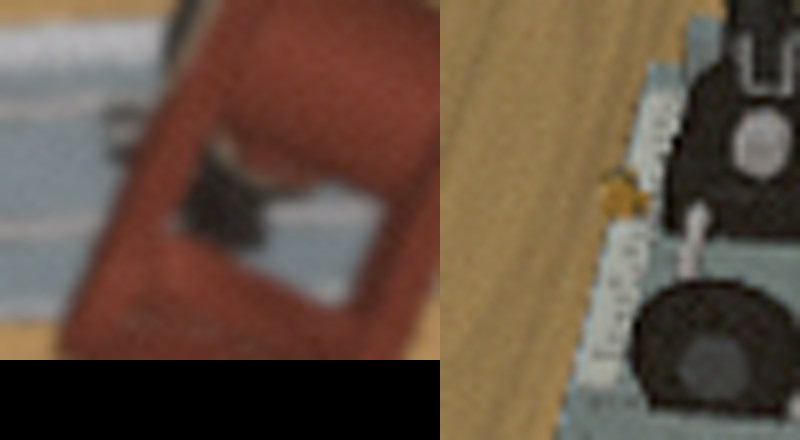

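The side crop shows the marker at about (625,197), tip near (648,204), with the cheek foot right beside it. The two marker estimates give an opening of 61.5–64 mm against 59.6 mm now. I'll move 3 mm more and compare the enlarged views with the first pictures.

```bash
python3 -m handwheel '[{"gripper":1,"offset":[0,1,0],"rotation":[0,0,0]},{"gripper":1,"offset":[0,2,0],"rotation":[0,0,0]},{"gripper":1,"offset":[0,3,0],"rotation":[0,0,0]},{"gripper":1,"offset":[0,3,0],"rotation":[0,0,0]},{"gripper":1,"offset":[0,3,0],"rotation":[0,0,0]},{"gripper":1,"offset":[0,3,0],"rotation":[0,0,0]},{"gripper":1,"offset":[0,3,0],"rotation":[0,0,0]},{"gripper":1,"offset":[0,3,0],"rotation":[0,0,0]}]' 80
python3 - <<'E'
from h import *
s=ctrl.get_image("side");d=ctrl.get_image("top")
S0=cv2.imread("pics/side0.png");T0=cv2.imread("pics/top0.png");S=s["image"][:,:,::-1].copy()
def T(l): c,k=np.cos(.0291),np.sin(.0291); return np.array([.5197+c*l[0]-k*l[1],-.1461+k*l[0]+c*l[1],l[2]])
def blob(I,x0,x1,y0,y1):
    h=cv2.cvtColor(I[y0:y1,x0:x1],cv2.COLOR_BGR2HSV); B=I[y0:y1,x0:x1].astype(float)
    m=(h[...,1]>115)&(h[...,0]<28)&(h[...,2]>60); ys,xs=np.nonzero(m); print(len(xs),xs.min()+x0,xs.max()+x0,ys.min()+y0,ys.max()+y0); return xs.mean()+x0,ys.mean()+y0
def loc(w): c,k=np.cos(.0291),np.sin(.0291); w=w-[.5197,-.1461,0]; return c*w[0]+k*w[1],-k*w[0]+c*w[1]
for I,dd,b in((S0,s,(253,264,160,174)),(T0,d,(347,362,173,182))):
    u=blob(I,*b); print(u,[np.round(loc(ray(dd,*u,z)),4) for z in(.022,.028,.034)])
# two-view triangulation check of base corners in side done by eye
z=20; c=lambda I:cv2.resize(I[155:183,250:269],None,fx=z,fy=z,interpolation=cv2.INTER_CUBIC)
P=c(S)
Q=cv2.resize(T0[172:200,345:365],None,fx=z,fy=z,interpolation=cv2.INTER_CUBIC)[:,:40]
cv2.imwrite("pics/u1.png",np.hstack([c(S0),P,Q]))
for x,y in((.051,-.03),(.051,-.04),(.064,-.035)):print((pix(s,T((x,y,.022)))-[250,155]+.5)*z)
E
```

```text
t: 16.8
tool_pos: [0.5209, -0.1788, 0.1015]
tool_rot: [-3.136, -0.046, -0.0]
contact_force: [-1.8, 9.0, 4.8]
opening: 0.0109
grip_force: 79.6
67 253 260 160 173
(np.float64(255.44776119402985), np.float64(166.83582089552237)) [array([ 0.0728, -0.0503]), array([ 0.0714, -0.0429]), array([ 0.07  , -0.0356])]
41 347 361 173 176
(np.float64(353.4146341463415), np.float64(173.9512195121951)) [array([ 0.0798, -0.0357]), array([ 0.079 , -0.0348]), array([ 0.0782, -0.0338])]
[223.57584582 329.25225811]
[232.24188044 293.3296187 ]
[154.55843799 305.18999368]
```

View pics/u1.png

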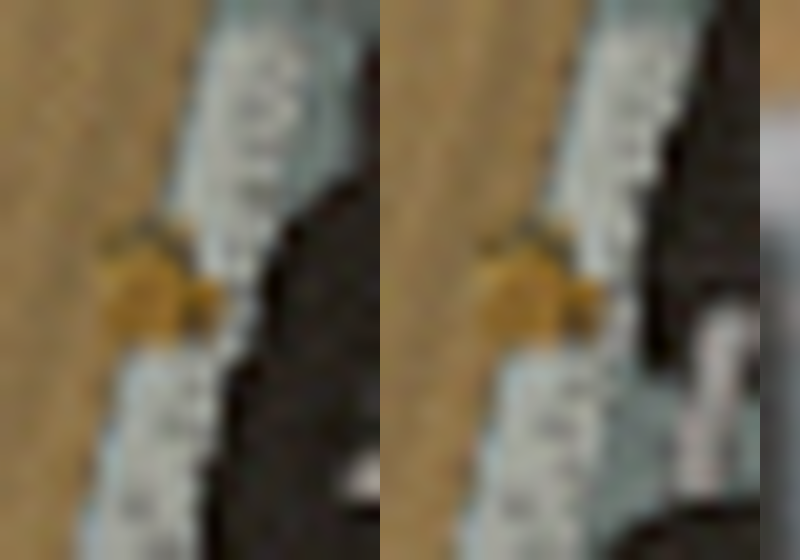

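The brass tip is at (215,300) in the enlarged side crop, giving local y of about -0.0375, which agrees with the top view's -0.037. The opening should therefore be about 64 mm and is about 62.1 mm now, so I'll pull 1.5 mm more and settle.

```bash
python3 -m handwheel '[{"gripper":1,"offset":[0,1,0],"rotation":[0,0,0]},{"gripper":1,"offset":[0,1.5,0],"rotation":[0,0,0]},{"gripper":1,"offset":[0,1.5,0],"rotation":[0,0,0]},{"gripper":1,"offset":[0,1.5,0],"rotation":[0,0,0]},{"gripper":1,"offset":[0,1.5,0],"rotation":[0,0,0]},{"gripper":1,"offset":[0,1.5,0],"rotation":[0,0,0]},{"gripper":1,"offset":[0,1.5,0],"rotation":[0,0,0]},{"gripper":1,"offset":[0,1.5,0],"rotation":[0,0,0]}]' 80; python3 -c "
from station import ctrl
print(ctrl.finish_job())"
```

```text
t: 17.9
tool_pos: [0.5209, -0.1802, 0.1015]
tool_rot: [-3.136, -0.046, -0.0]
contact_force: [-2.0, 10.6, 5.5]
opening: 0.0108
grip_force: 79.6
the job is handed in; nothing more can be done
None
```

I handed the job in at about 18 s with the adapter lying in the tray beside its twin and the fingers holding the sliding cheek out about 63.5 mm; I put the marker at about 64 mm, good to roughly 2 mm, but could not see the pointer itself to confirm, and no verdict was returned.

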